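# Open the push-to-open spice cupboard

### The arm

A 7-joint arm with a two-finger parallel gripper is mounted at the origin on a cart in front of the work surface, level with it; the furniture and walls round the work are solid. World frame = base frame: x ahead of the robot, y to its left, z up, the work surface at z = 0. Lengths are in m, angles in rad, forces in N, time in s.
With the tool pointing down it reaches from about 0.35 to 0.9 m from the base axis. Payload 8.1 kg.
Tool frame: the origin (TCP) lies between the finger pads; the fingertips stand 25 mm ahead of it and the grasp point (between the pads) lies 6 mm ahead of it; z points along the fingers, y is the line along which they close (so a half turn about z gives the same grasp; the last joint's range is limited). The gripper opens to 85 mm and grips with 20 to 120 N. Pads are 22 mm wide; open, the fingers measure 114 mm over their backs; the gripper's body (76 mm by 85 mm) begins 54 mm behind the grasp point. The pads swing forward as they close: fully open they stand 13 mm farther back than shut.
Start: joints at [1.156, 0.434, 0.025, 1.573, -0.012, 1.134, -0.075], TCP at [0.192, -0.595, 0.256] pointing down, gripper open.
Joint ranges: [-2.62, 2.62], [-0.44, 2.09], [-1.27, 1.32], [0.08, 2.57], [-1.32, 4.46], [0.12, 2], [-2.74, 2.74]. Speed limits (rad/s): [2.22, 2.22, 3.01, 3.01, 3.14, 3.14, 3.14].

### API

Orientations are given as a rotation vector (axis times angle).
In Python, from station import arm, read_camera, get_calibration, order gives the robot as it stands.
- The arm moves only by the tool jog_arm, never from a script. Its argument "steps" is a list of rows, each a list of 3 entries, a list of its own where there are three numbers: the shift along the tool's x, y, z as a fraction of full scale, then the turn about the tool's z as a fraction of full scale, then the gripper's target within -1 to 1 (fully open at 1, half-way at 0, shut at -1). In form: [[[tx, ty, tz], twist, fingers], ...]. A call has exactly 10 rows; each row shifts and turns the commanded pose from where the row before left it, along the tool's axes as they then stand; what a row does not reach is not made up. Full scale, the value 1, is 120 mm for a shift and 90 degrees for a turn. A row lasts 1/10 s, in which the tool goes at most 50 mm and 8.59 degrees, less where a joint would pass 70% of its speed; a pose out of reach is approached as far as the arm can. A call with a number of a shift or a turn outside -1 to 1 is refused whole. A call with a gripper value outside its range is refused whole. The fingers move at their own pace and stop on an object; "force" is the grip in N (left out, the last holds). Time passes only in rows, so rows that do not move let the fingers close, or fill a call up. It gives the time, the measured TCP pose, the force, the opening and the grip force at its end, in the units of the state.
- arm.get_state(): the state, without advancing time (a new reading comes with each control period).
- read_camera(name): name is "side" or "top" or "wrist"; returns the picture (480x640x3 uint8, red, green, blue); there is no depth.
- get_calibration(name): a dict with "vertical_fov" (degrees; the focal length in pixels is half the picture's height over the tangent of half this angle, whatever the lens; pixels are square), "cx", "cy" (the principal point, pixels), "k1" (the pictures are not rectified: a ray, as slopes to the right and down, at radius r is drawn at 1 + k1 r^2 times it, then the intrinsics apply), "cam_to_world" (4x4, takes a point from camera to world coordinates). Camera axes: x right, y up, looking along -z (the intrinsics and any distortion apply to the point x, -y, -z); pixel columns grow to the right and rows downward; lengths in m; the calibration is good to about 2 mm. A picture is of the moment at which its call begins: read the wrist's pose just before it. get_calibration takes no time and is no camera call; for the wrist camera it gives the pose at the moment of the call.
- order.hand_in(): hands the job in; it is judged then, once.
The state is a dict: "time": time; "joint_pos": joint angles; "dq": joint speeds; "joint_torque": joint torques, N m; "tcp_pos": TCP position; "tcp_rot": TCP orientation; "ft_force": force on the tool from outside, world axes, zero at the start; "wrist_torque": the same for the moment, N m; "grip_width": finger opening in m; "grasp_force": force on a finger pad.
Only numpy, scipy, OpenCV 4.12 (cv2) and the standard library are available. Lean on these libraries where they do the work, as an engineer would, in place of code of your own. Each camera call takes 0.05 s, during which the arm holds its last target. There are 200 camera calls.

### The job

Get the spice jar within reach: push the door of the wider of the two small cupboards inward at its free (right-hand) edge until the catch lets go, and move away so that the door springs ajar; then, from behind its free edge, push it round with the outside of a finger until it stands clearly more than half-way to a right angle open. Do everything by pushing: never take the door between the fingers, leave the narrow cupboard shut, and leave the espresso cup, the glass tumbler and the garlic standing where they are.

Things in the scene. Friction and masses are not known exactly. Their poses are not given: they have to be found in the camera images.
- wide: The wider of two fixed wooden cupboards: 150 mm wide (y), 140 mm deep (x), 170 mm high. Origin: centre of its underside, on the worktop; x points from front to back, y to its left (hinge) side. Its plain 14 mm thick door (149 mm wide, bottom edge 14 mm, top edge 169 mm above the worktop) hangs 6 mm in front: shut, its back is 76 mm and its front 90 mm before the origin.
- wide_door (a joint): Door angle in rad: 0 shut on its catch; down to -0.038 pressed in (hard stop, 5.5 mm at the free edge). Pressed past -0.022 (3 mm) the catch lets go; when the finger moves away a spring throws it ajar to about 0.43. Positive: swung out to the robot, at most 1.6. Pressing takes 3 N at the free edge, more nearer the hinge. Once ajar it swings lightly (1 N) and stays where left.
- wide_press (a point): Point on the front face of the wide door, 20 mm from its free edge, 130 mm from the hinge line and 24 mm below its top edge, where to press. Moves with the door. x points into the door (from front face to back face, pressing direction), y along the door to the hinge, z up.
- wide_hinge (a point): Point on the vertical hinge axis of the wide door, at its left edge (two small steel barrels), in the plane of its back face, at the height of its top edge. The free edge is 149 mm away on the right. Turns with the door; x out of the back face, y from the free edge to the hinge, z up.
- narrow: Fixed wooden cupboard of the same make, 100 mm wide, 140 mm deep, 170 mm high; origin, axes and door position as for wide. It is to stay shut. A glass tumbler stands on its top.
- narrow_door (a joint): Angle of the narrow door in rad: 0 shut, grows as it opens. Its catch works in the same way.
- espresso_cup: White espresso cup, 60 mm across with its handle 87 mm, 50 mm high, standing on the rear half of the wide cupboard's top; origin at its underside, half-way along cup and handle. To be left alone.
- glass_tumbler: Clear glass tumbler, 76 mm across, 86 mm high, standing on the narrow cupboard's top; origin at the centre of its underside. To be left alone.
- garlic: Head of garlic, 60 mm across, 58 mm high, on the worktop near the hob; origin at its underside. To be left alone.

How it is judged:
On the way, in this order (a step that is already met when the one before it is completed fails the run):
1. the wide door is pressed inward far enough to free its catch (value of joint wide_door below -0.015 rad), for 0.02 s.
2. the wide door has sprung ajar (value of joint wide_door above 0.3 rad), for 0.1 s.
3. the wide door is pushed more than half-way to a right angle open (value of joint wide_door above 0.77 rad), for 0.1 s.
At the end, for the whole second after the job is handed in: The wide door stands still at more than 0.77 rad (44 degrees), the narrow door is shut (under 0.1 rad), and cup, tumbler and garlic are within 30 mm of where they stood, cup and tumbler upright (within 20 degrees) (value of joint wide_door above 0.77 rad and velocity of joint wide_door between -0.05 and 0.05 rad/s and value of joint narrow_door below 0.1 rad and distance of each of espresso_cup, glass_tumbler, garlic from where it was at the start of the episode below 0.03 m and angle between each of espresso_cup, glass_tumbler's own z axis and vertical below 0.35 rad); the robot touches nothing.
It fails at once if the narrow cupboard was opened (value of joint narrow_door above 0.1 rad).
It fails at once if the cup, the tumbler or the garlic was moved more than 30 mm or lifted (distance of any of espresso_cup, glass_tumbler, garlic from where it was at the start of the episode above 0.03 m).
It fails at once if the cup or the tumbler was tipped over (angle between any of espresso_cup, glass_tumbler's own z axis and vertical above 0.35 rad).
It fails at once if the wide door was taken between the fingers (the grasp point came inside its panel) (x of the grasp point in the frame of wide_press between 0.003 and 0.011 m and y of the grasp point in the frame of wide_press between -0.019 and 0.125 m and z of the grasp point in the frame of wide_press between -0.12 and 0.023 m).
It also fails if it takes over 45 s, if anything falls off the work surface, if the arm or the gripper's body presses on something with over 40 N, if the wrist force passes 120 N, or if a joint passes its speed limit or range.

## Working session

There is one attempt and no reset: what is moved stays moved. The work goes in short steps, Python scripts to look and compute and a tool call to move; the robot and the scene stay as the last step left them, time stands still between calls to the robot, and variables do not carry over. Pictures are saved under pics/ and viewed, at most 10 in all, crops included, and the job is handed in when it is done.

Besides the shell and the picture viewer there is one more tool, called in YAML: its name, and indented under it one key for each argument. jog_arm: Moves the arm, as the interface text tells. Its arguments: {"type":"object","properties":{"steps":{"type":"array"},"force":{"type":"number"}},"required":["steps"]}

```bash
mkdir -p pics
cat > h.py <<'E'
import numpy as np,cv2
from station import arm, read_camera, get_calibration, order
def K(c):
    f=240/np.tan(np.radians(c["vertical_fov"])/2);return np.array([[f,0,c["cx"]],[0,f,c["cy"]],[0,0,1.]]),np.array([c["k1"],0,0,0.])
def ray(c,uv):
    k,d=K(c);s=cv2.undistortPoints(np.array([[uv]],float),k,d)[0,0]
    # k1 given as forward distortion
    M=np.array(c["cam_to_world"]);r=M[:3,:3]@np.array([s[0],-s[1],-1]);return M[:3,3],r
def onz(c,uv,z):
    o,r=ray(c,uv);return o+r*(z-o[2])/r[2]
def proj(c,P):
    k,d=K(c);M=np.linalg.inv(np.array(c["cam_to_world"]));p=M[:3,:3]@np.array(P,float)+M[:3,3]
    return cv2.projectPoints(np.array([[p[0],-p[1],-p[2]]]),np.zeros(3),np.zeros(3),k,d)[0][0,0]
E
python3 - <<'E'
from h import *
s=arm.get_state();print(s["time"],s["tcp_pos"],s["tcp_rot"],s["ft_force"])
for n in("side","top"):
    cv2.imwrite(f"pics/{n}0.png",read_camera(n)[:,:,::-1]);c=get_calibration(n);print(n,np.round(c["cam_to_world"],3).tolist(),c["k1"])
E
```

```text
0.0 [ 0.19152062 -0.59444665  0.25552069] [-3.10200755e+00 -4.87396061e-01  6.23852114e-04] [ 0.07672849 -0.92379478  0.48143831]
side [[-0.198, 0.859, -0.472, -0.027], [-0.98, -0.173, 0.097, 0.153], [0.002, 0.482, 0.876, 1.199], [0.0, 0.0, 0.0, 1.0]] 0.0641277380260069
top [[-0.139, 0.769, -0.624, -0.061], [-0.99, -0.108, 0.087, 0.114], [-0.0, 0.63, 0.777, 0.923], [0.0, 0.0, 0.0, 1.0]] -0.11234439963177012
```

View pics/side0.png

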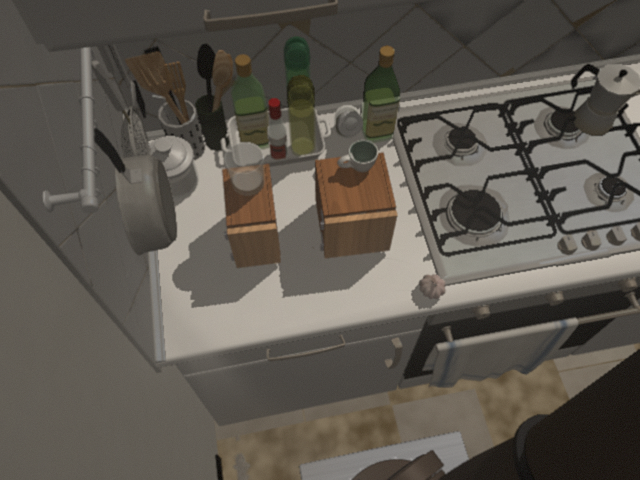

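View pics/top0.png

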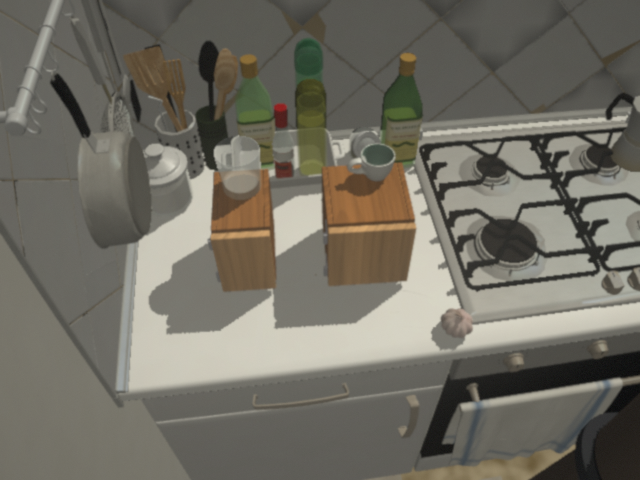

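The wide cupboard's door front runs about (327,220)–(412,222) along its top in the top view. The free edge is on the right, toward the garlic at (457,322). I'll enlarge to get the corners.

Run:
```python
import cv2
a=cv2.imread("pics/top0.png")[155:295,310:470];b=cv2.imread("pics/side0.png")[145:285,300:460]
a=cv2.resize(a,None,fx=4,fy=4,interpolation=2)[:, :];cv2.imwrite("pics/t1.png",a)
b=cv2.resize(b,None,fx=4,fy=4,interpolation=2);cv2.imwrite("pics/s1.png",b)
```

```text
(no output)
```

View pics/t1.png

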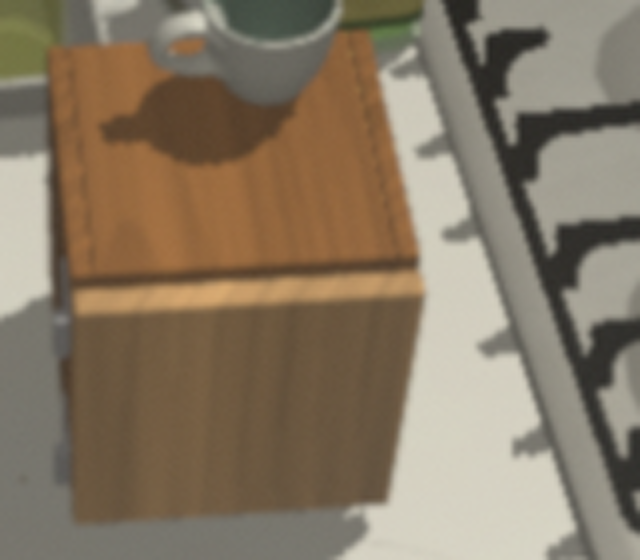

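View pics/s1.png

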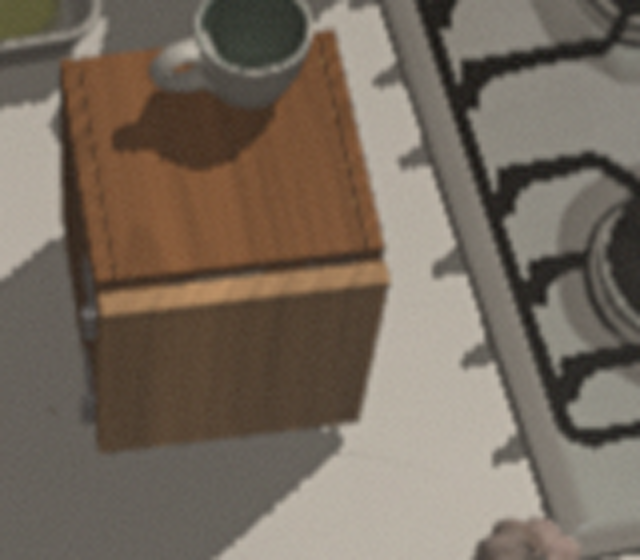

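The top view gives door front-top corners at (329,232.5) and (415.5,228.3). The side view gives (325,223.3) and (396.5,216.3). The cupboard top corners are also visible in both, with the cup on the rear half.

Run:
```python
from h import *
T={"fl":(76,310),"fr":(422,293),"cFR":(417,262),"cFL":(74,278),"cBR":(370,30),"cBL":(50,47)}
S={"fl":(100,313),"fr":(386,285),"cFR":(382,248),"cFL":(100,281),"cBR":(333,33),"cBL":(62,62)}
ct,cs=get_calibration("top"),get_calibration("side")
for k in T:
    z=.169 if k[0]=='f' else .170
    print(k,onz(ct,np.array(T[k])/4+(310,155),z).round(4),onz(cs,np.array(S[k])/4+(300,145),z).round(4))
print("garlic",onz(ct,(457,322),.03).round(3),onz(cs,(432,287),.03).round(3))
print("tumbler",onz(ct,(241,185),.17).round(3),"narrow front",onz(ct,(215,235),.169).round(3),onz(ct,(274,232),.169).round(3))
from scipy.spatial.transform import Rotation as R
s=arm.get_state();print(R.from_rotvec(s["tcp_rot"]).as_matrix().round(3))
```

```text
fl [0.5645 0.0233 0.169 ] [0.5605 0.0248 0.169 ]
fr [ 0.5535 -0.1221  0.169 ] [ 0.548  -0.1203  0.169 ]
cFR [ 0.5699 -0.1237  0.17  ] [ 0.5691 -0.1237  0.17  ]
cFL [0.5812 0.0218 0.17  ] [0.5783 0.0212 0.17  ]
cBR [ 0.7123 -0.1354  0.17  ] [ 0.7056 -0.1326  0.17  ]
cBL [0.7213 0.013  0.17  ] [0.7156 0.0137 0.17  ]
garlic [ 0.444 -0.188  0.03 ] [ 0.439 -0.186  0.03 ]
tumbler [0.695 0.164 0.17 ] narrow front [0.586 0.212 0.169] [0.578 0.114 0.169]
[[ 0.952  0.307 -0.001]
 [ 0.307 -0.952  0.001]
 [-0.    -0.001 -1.   ]]
```

jog_arm:
  steps:
    - [[0, 0, 0], -0.0944, -1]
    - [[0, 0, 0], -0.0944, -1]
    - [[0, 0, 0], -0.0944, -1]
    - [[0, 0, 0], -0.0944, -1]
    - [[0, 0, 0], -0.0944, -1]
    - [[0, 0, 0], -0.0944, -1]
    - [[0, 0, 0], -0.0944, -1]
    - [[0, 0, 0], -0.0944, -1]
    - [[0, 0, 0], 0, -1]
    - [[0, 0, 0], 0, -1]
  force: 40

```text
time: 1.1
tcp_pos: [0.1915, -0.5948, 0.256]
tcp_rot: [-2.305, -2.134, -0.001]
ft_force: [-0.8, 0.1, 0.2]
grip_width: -0.0003
grasp_force: 0.0
```

jog_arm:
  steps:
    - [[0.29, 0.14, 0], 0, -1]
    - [[0.29, 0.14, 0], 0, -1]
    - [[0.29, 0.14, 0], 0, -1]
    - [[0.29, 0.14, 0], 0, -1]
    - [[0.29, 0.14, 0], 0, -1]
    - [[0.29, 0.14, 0], 0, -1]
    - [[0.29, 0.14, 0], 0, -1]
    - [[0.29, 0.14, 0], 0, -1]
    - [[0, 0, 0], 0, -1]
    - [[0, 0, 0], 0, -1]

```text
time: 2.1
tcp_pos: [0.3464, -0.3265, 0.2565]
tcp_rot: [2.301, 2.138, -0.0]
ft_force: [0.1, -0.3, -0.5]
grip_width: 0.0001
grasp_force: 0.0
```

jog_arm:
  steps:
    - [[0.29, 0.14, 0], 0, -1]
    - [[0.29, 0.14, 0], 0, -1]
    - [[0.29, 0.14, 0], 0, -1]
    - [[0.29, 0.14, 0], 0, -1]
    - [[0.29, 0.14, 0], 0, -1]
    - [[0.29, 0.14, 0], 0, -1]
    - [[0.29, 0.14, 0], 0, -1]
    - [[0, 0, 0], 0, -1]
    - [[0, 0, 0], 0, -1]
    - [[0, 0, 0], 0, -1]

```text
time: 3.1
tcp_pos: [0.4805, -0.0946, 0.256]
tcp_rot: [-2.305, -2.135, 0.002]
ft_force: [-0.0, -0.7, -0.3]
grip_width: -0.0002
grasp_force: 0.0
```

jog_arm:
  steps:
    - [[0, 0, 0.21], 0, -1]
    - [[0, 0, 0.21], 0, -1]
    - [[0, 0, 0.21], 0, -1]
    - [[0, 0, 0.21], 0, -1]
    - [[0, 0, 0], 0, -1]
    - [[0, 0.12, 0], 0, -1]
    - [[0, 0.12, 0], 0, -1]
    - [[0, 0.06, 0], 0, -1]
    - [[0, 0, 0], 0, -1]
    - [[0, 0, 0], 0, -1]

```text
time: 4.1
tcp_pos: [0.5165, -0.0956, 0.1559]
tcp_rot: [2.302, 2.138, -0.0]
ft_force: [0.1, -0.1, 0.4]
grip_width: -0.0001
grasp_force: 0.0
```

Run:
```python
from h import *
a=read_camera("top")[120:360,280:480,::-1];cv2.imwrite("pics/t2.png",cv2.resize(a,None,fx=2.5,fy=2.5,interpolation=2))
```

```text
(no output)
```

View pics/t2.png

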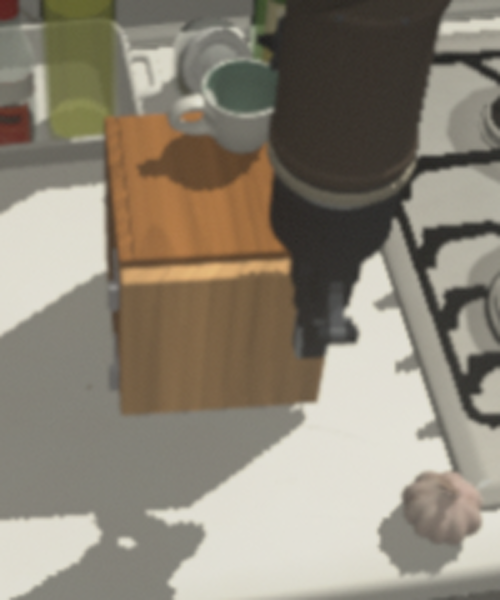

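The closed fingertips are just in front of the door, near its right edge (310–350,340 in the crop), and the garlic is well clear. Next I'll press gently.

jog_arm:
  steps:
    - [[0, 0.05, 0], 0, -1]
    - [[0, 0.05, 0], 0, -1]
    - [[0, 0.025, 0], 0, -1]
    - [[0, 0.015, 0], 0, -1]
    - [[0, 0.015, 0], 0, -1]
    - [[0, 0.015, 0], 0, -1]
    - [[0, 0.015, 0], 0, -1]
    - [[0, 0, 0], 0, -1]
    - [[0, 0, 0], 0, -1]
    - [[0, 0, 0], 0, -1]

```text
time: 5.15
tcp_pos: [0.5387, -0.0969, 0.1554]
tcp_rot: [-2.301, -2.139, 0.001]
ft_force: [-4.8, 0.5, 0.4]
grip_width: 0.0
grasp_force: 1.5
```

jog_arm:
  steps:
    - [[0, 0.01, 0], 0, -1]
    - [[0, 0.01, 0], 0, -1]
    - [[0, 0, 0], 0, -1]
    - [[0, 0, 0], 0, -1]
    - [[0, 0, 0], 0, -1]
    - [[0, 0, 0], 0, -1]
    - [[0, 0, 0], 0, -1]
    - [[0, 0, 0], 0, -1]
    - [[0, 0, 0], 0, -1]
    - [[0, 0, 0], 0, -1]

```text
time: 6.15
tcp_pos: [0.5415, -0.0971, 0.1555]
tcp_rot: [2.301, 2.139, -0.0]
ft_force: [-3.4, -1.2, 1.9]
grip_width: 0.0001
grasp_force: 1.4
```

jog_arm:
  steps:
    - [[0, 0.01, 0], 0, -1]
    - [[0, 0.01, 0], 0, -1]
    - [[0, 0, 0], 0, -1]
    - [[0, 0, 0], 0, -1]
    - [[0, 0, 0], 0, -1]
    - [[0, 0, 0], 0, -1]
    - [[0, 0, 0], 0, -1]
    - [[0, 0, 0], 0, -1]
    - [[0, 0, 0], 0, -1]
    - [[0, 0, 0], 0, -1]

```text
time: 7.15
tcp_pos: [0.5421, -0.0973, 0.1553]
tcp_rot: [-2.299, -2.138, 0.005]
ft_force: [-10.2, -1.0, 6.7]
grip_width: -0.0002
grasp_force: 5.7
```

Force has risen to 10 N, so the door is at its stop. I'll back off quickly.

jog_arm:
  steps:
    - [[0, -0.35, 0], 0, -1]
    - [[0, -0.35, 0], 0, -1]
    - [[0, -0.3, 0], 0, -1]
    - [[0, 0, 0], 0, -1]
    - [[0, 0, 0], 0, -1]
    - [[0, 0, 0], 0, -1]
    - [[0, 0, 0], 0, -1]
    - [[0, 0, 0], 0, -1]
    - [[0, 0, 0], 0, -1]
    - [[0, 0, 0], 0, -1]

```text
time: 8.15
tcp_pos: [0.4244, -0.0884, 0.1554]
tcp_rot: [-2.301, -2.139, -0.0]
ft_force: [-0.2, -0.4, -0.8]
grip_width: -0.0
grasp_force: 0.0
```

Run:
```python
from h import *
a=read_camera("top")[120:360,280:480,::-1];cv2.imwrite("pics/t3.png",cv2.resize(a,None,fx=2.5,fy=2.5,interpolation=2))
```

```text
(no output)
```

View pics/t3.png

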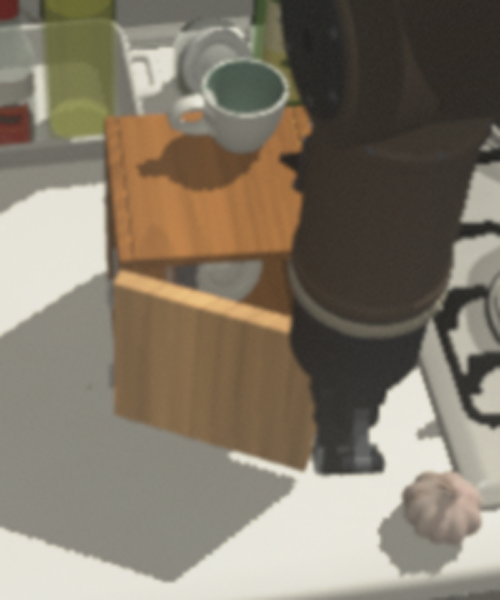

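The door has sprung ajar and its free edge is near (305,330–465) in the crop. The finger will go to the right, round the edge, and in behind it.

jog_arm:
  steps:
    - [[-0.25, 0, 0], 0, -1]
    - [[-0.25, 0, 0], 0, -1]
    - [[-0.25, 0, 0], 0, -1]
    - [[0, 0, 0], 0, -1]
    - [[0, 0.275, 0], 0, -1]
    - [[0, 0.275, 0], 0, -1]
    - [[0, 0.275, 0], 0, -1]
    - [[0, 0.275, 0], 0, -1]
    - [[0, 0, 0], 0, -1]
    - [[0, 0, 0], 0, -1]

```text
time: 9.2
tcp_pos: [0.5494, -0.1869, 0.155]
tcp_rot: [-2.299, -2.139, 0.0]
ft_force: [0.5, 0.4, -0.1]
grip_width: -0.0003
grasp_force: 0.0
```

Run:
```python
from h import *
a=read_camera("top")[120:360,280:480,::-1];cv2.imwrite("pics/t4.png",cv2.resize(a,None,fx=2.5,fy=2.5,interpolation=2))
```

```text
(no output)
```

View pics/t4.png

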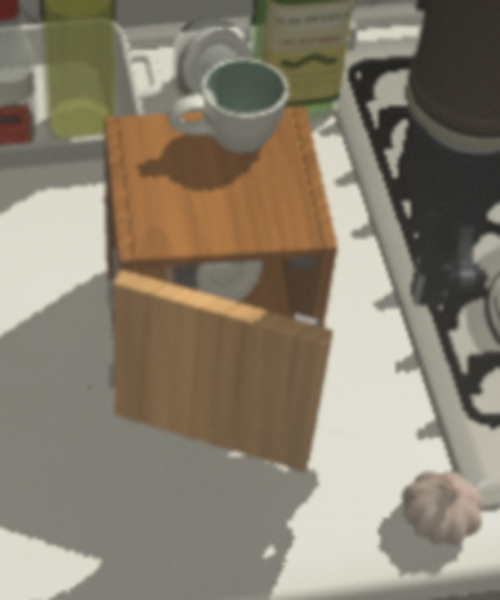

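The door's top free corner is visible at crop (330,335), i.e. pixel (412,254). The path behind it is clear.

Run:
```python
from h import *
c=get_calibration("top")
for p in((330,335),(333,327),(115,285)): print(onz(c,np.array(p)/2.5+(280,120),.169).round(4))
```

```text
[ 0.5007 -0.1037  0.169 ]
[ 0.5069 -0.1071  0.169 ]
[0.562  0.0287 0.169 ]
```

jog_arm:
  steps:
    - [[0, -0.018, 0], 0, -1]
    - [[0.14, -0.018, 0], 0, -1]
    - [[0.14, -0.018, 0], 0, -1]
    - [[0.14, -0.018, 0], 0, -1]
    - [[0.14, -0.018, 0], 0, -1]
    - [[0.14, 0, 0], 0, -1]
    - [[0, 0, 0], 0, -1]
    - [[0, 0, 0], 0, -1]
    - [[0, 0, 0], 0, -1]
    - [[0, 0, 0], 0, -1]

```text
time: 10.25
tcp_pos: [0.5444, -0.1041, 0.1555]
tcp_rot: [2.302, 2.138, -0.001]
ft_force: [0.5, 0.3, 0.5]
grip_width: -0.0002
grasp_force: 0.0
```

jog_arm:
  steps:
    - [[0.064, -0.081, 0], 0, -1]
    - [[0.064, -0.081, 0], 0, -1]
    - [[0.043, -0.089, 0], 0, -1]
    - [[0.043, -0.089, 0], 0, -1]
    - [[0.042, -0.054, 0], 0, -1]
    - [[0.042, -0.054, 0], 0, -1]
    - [[0.042, -0.054, 0], 0, -1]
    - [[0.053, -0.046, 0], 0, -1]
    - [[0.053, -0.046, 0], 0, -1]
    - [[0.053, -0.046, 0], 0, -1]

```text
time: 11.25
tcp_pos: [0.472, -0.0374, 0.1555]
tcp_rot: [-2.301, -2.139, 0.0]
ft_force: [1.0, -0.5, 1.1]
grip_width: 0.0001
grasp_force: 0.5
```

Run:
```python
from h import *
a=read_camera("top")[120:360,280:480,::-1];cv2.imwrite("pics/t5.png",cv2.resize(a,None,fx=2.5,fy=2.5,interpolation=2))
```

```text
(no output)
```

View pics/t5.png

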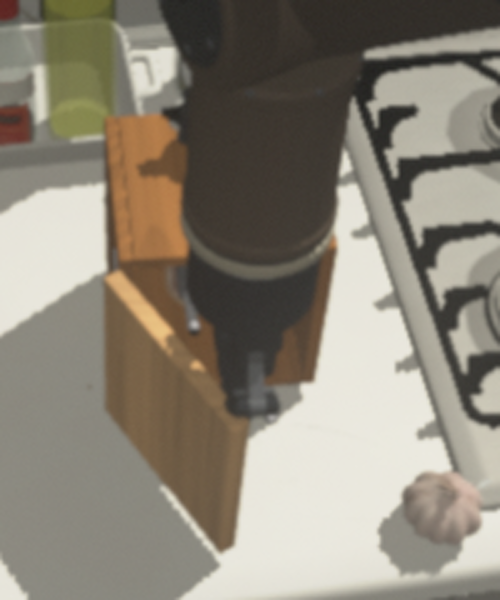

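The door stands at roughly 60°, with its top free corner at crop (247,418). I'll pull straight away from its back face and then go up.

jog_arm:
  steps:
    - [[-0.12, 0.05, 0], 0, -1]
    - [[-0.25, 0.05, 0], 0, -1]
    - [[-0.25, 0, 0], 0, -1]
    - [[-0.25, 0, 0], 0, -1]
    - [[-0.15, 0, -0.2], 0, -1]
    - [[-0.15, 0, -0.3], 0, -1]
    - [[-0.15, 0, -0.3], 0, -1]
    - [[-0.2, 0, 0], 0, -1]
    - [[0, 0, 0], 0, -1]
    - [[0, 0, 0], 0, -1]

```text
time: 12.3
tcp_pos: [0.4704, -0.2208, 0.251]
tcp_rot: [-2.301, -2.137, 0.001]
ft_force: [-0.1, 0.5, 0.1]
grip_width: 0.0003
grasp_force: 0.0
```

Run:
```python
from h import *
a=read_camera("top")[:,:,::-1];cv2.imwrite("pics/t6.png",a);s=arm.get_state();print(s["time"],s["ft_force"])
```

```text
12.35 [-0.6849425   0.26878529  0.1205054 ]
```

View pics/t6.png

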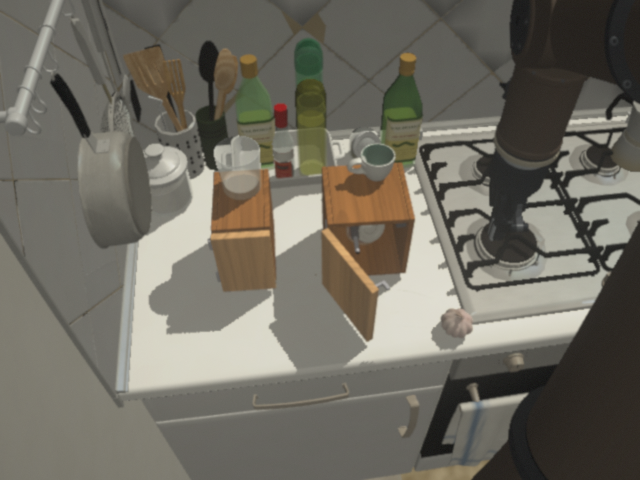

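The door is wide open, with front-top corners at (323,234) and (376,291). The narrow cupboard is shut, nothing else has moved and the arm is clear. One angle check, then I'll hand in.

Run:
```python
from h import *
c=get_calibration("top");a,b=onz(c,(323,234),.169),onz(c,(376,291),.169);d=b-a
th=np.arctan2(-d[0],-d[1])-.074;print(th)
if th>.87: print(order.hand_in())
```

```text
1.0133181194953098
the job is handed in; nothing more can be done
None
```

I pressed the wide door in until its catch let go, it sprang ajar, and I pushed it open from behind with the closed fingers to about 1.0 rad (58°, measured from the last top-camera picture). In that picture the narrow door was shut, the cup, tumbler and garlic looked unmoved, and the arm was clear; the job is handed in, with no verdict returned.

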